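# Nip up a loose lens retaining ring with the two-pin spanner

## Robot

A 7-joint arm with a two-finger parallel gripper is mounted at the origin on a cart in front of the work surface, level with it; the furniture and walls round the work are solid. World frame = base frame: x ahead of the robot, y to its left, z up, the work surface at z = 0. Lengths are in mm, angles in rad, forces in N, time in s.
With the tool pointing down it reaches from about 400 to 900 mm from the base axis. Payload 5.6 kg.
Tool frame: the origin (TCP) lies midway between the tips of the shut fingers; the grasp point (between the pads) lies 19 mm behind it; x points along the fingers, y is the direction in which the jaws open and shut, and the axes are right-handed (so a half turn about x gives the same grasp; the last joint's range is limited). The gripper opens to 92 mm and grips with 3 to 60 N. Pads are 20 mm wide; open, the fingers measure 128 mm over their backs; the gripper's body (75 mm by 189 mm) begins 69 mm behind the grasp point.
Start: joints at [-1.328, 0.468, -0.012, 1.603, 0.006, 1.071, -0.056], TCP at [183.293, 623.629, 214.592] pointing down, gripper open.
Joint ranges: [-2.53, 2.53], [-0.31, 2.02], [-1.57, 1.55], [0.28, 2.44], [-1.29, 4.43], [0.15, 1.84], [-2.92, 2.92]. Speed limits (rad/s): [2.57, 2.57, 3.14, 3.14, 3.14, 3.14, 3.14].

## Interface

Orientations are given as a rotation vector (axis times angle).
In Python, from cell import robot, grip, kin, viewer gives the robot as it stands. Calls block until the motion is done:
- robot.movep(position, orientation): joint-space move of the TCP to a pose.
- robot.servo_line(position, feed=150, rotation=None): straight line of the TCP; rotation=None keeps the orientation; feed is the mean speed in mm/s.
- robot.goto_joints(angles): joint-space move.
- grip(opening, newtons=None): opening from 0.0 (shut) to 1.0 (fully open); newtons is the grip in N (None keeps the last); returns when the fingers have stopped.
- robot.hold(seconds).
- kin.ik(position, orientation): joint angles nearest the present ones, or None.
- robot.observe(): the state.
- viewer.read_camera(name): name is "scene" or "top" or "wrist"; returns the picture (480x640x3 uint8, red, green, blue); there is no depth.
- viewer.camera_info(name): a dict with "camera_matrix" (3x3 intrinsics, pixels), "R" (3x3) and "t" (3): a world point X has camera coordinates R X + t. Camera axes: x right, y down, z forward; pixel columns grow to the right and rows downward; lengths in mm; the calibration is good to about 2 mm. A picture is of the moment at which its call begins: read the wrist's pose just before it. camera_info takes no time and is no camera call; for the wrist camera it gives the pose at the moment of the call.
A pose or a line that the arm cannot do raises robot.IKError and nothing moves.
- robot.job_done(): hands the job in, once; it reports no verdict.
Trained networks look in the newest picture that a camera, given by its name, has taken for a name from the list of things; names that differ only in an ending like _2 or _b are one class to them, and where a whole thing is asked for, a point or a joint stands for the part that bears it (a point fixed in the world has none). Each returns a list of dicts, best first, with "confidence" (0 to 1); they miss things now and then, are a little off and sometimes report something else, mostly with a low value. They report only what shows in the picture. A call takes as long as a camera call. They do not tell look-alikes from the thing itself.
- viewer.silhouettes(name, camera): "mask" (480x640 bool, what is visible of it).
- viewer.pinpoint(name, camera): "at" ([x, y, z] in mm, in the coordinates of the camera as it stood for that picture, good to about 4 mm: a listed point, or the origin of a listed thing).
The state is a dict: "t": time; "joints": joint angles; "joint_velocities": joint speeds; "joint_torque": joint torques, N m; "tcp_pos": TCP position; "tcp_rot": TCP orientation; "contact_force": force on the tool from outside, world axes, zero at the start; "wrist_torque": the same for the moment, N m; "grip_width": opening from 0.0 (shut) to 1.0 (fully open).
Only numpy, scipy, OpenCV 4.12 (cv2) and the standard library are available. Lean on these libraries where they do the work, as an engineer would, in place of code of your own. Each camera call takes 0.05 s, during which the arm holds its last target.

## Task

The front glass of the lens in the vice rattles because its recessed retaining ring has worked loose. Take the two-pin spanner from its stand, let both pins into the ring's two holes by feel and turn the ring clockwise (seen from above) until it is home and nipped up snug, about 0.35 N m. Press and turn gently: never load the ring hard and never touch the glass. Then put the spanner back in its stand, pins down, and leave the other things where they lie.

Things in the scene. Friction and masses are not known exactly. Their poses are not given: they have to be found in the camera images.
- spanner: Two-pin spanner, 77 mm tall, 0.14 kg, upright in its stand; same when turned half round. Origin midway between the pin tips, z up the handle, x along the crossbar. Steel pins of 4 mm diameter (last 1 mm tapered), 9 mm long, at x = -21.5 and +21.5 mm; crossbar 54 x 13 x 9 mm from z = 9 to 18 mm; stem 12 mm across; flat blue handle above, 28 mm along x, 14 mm thick along y, z = 29 to 77 mm.
- pin_tips (a point): The spanner's point midway between its pin tips (the same point and axes as spanner).
- spanner_grip (a point): Where to grip the spanner's handle across its 14 mm thickness (along y): 56 mm above spanner's origin, with its axes.
- spanner_stand: Fixed grey plastic spanner stand, 92 x 52 x 32 mm. Origin at the centre of its underside, x along its slot. The crossbar lies along x in a slot 18 mm wide and 62 mm long between two rounded cheeks 32 mm high, on a rubber ledge 22 mm high; the pins hang free beside the ledge.
- stand_seat (a point): Where the spanner's origin is when it sits in the stand: 13 mm above the table at the stand's centre; axes of the stand.
- lens_vice: Fixed grey lens vice 96 x 150 mm with two dark jaws 44 mm high and a clamping knob on its +y side, gripping an upright black camera lens, 62 mm across (54 mm inside), its rim 70 mm above the table. Origin at the centre of its underside, on the lens axis; z up. As a solid it includes the lens, the ring and the glass.
- ring_face (a point): Centre of the retaining ring's upper face, on the lens axis, 67 mm above the table; axes of the vice. Bright ring, 53 mm outside, 33 mm inside, with two opposite blind holes 5.2 mm wide, 3.5 mm deep, 21.5 mm from the axis. From above, anticlockwise positive, the line of holes stands at the vice's x axis + the ring's joint value + up to 0.35 rad either way, not reported (lens clamped at no exact angle).
- retaining_ring (a joint): Ring's turn, rad: loose at 0.4 to 0.75; falls when tightened (clockwise from above); 0 where it comes home on the glass, a firm stop. The thread drags at 0.14 N m, at the stop the moment climbs fast; 0.3 to 0.45 N m is snug (0.7 too much), and it stays home when let go. Pins sliding on its face at 3 to 8 N do not drag it round; the push vanishes when they drop into the holes.
- front_glass: The lens's dark front glass, 40 mm across, seen inside the ring; the middle of its dome is 4.6 mm below the ring's face. Origin on the lens axis at table height. Must not be touched.
- lens_cap: Black round lens cap, 65 mm across, 10 mm high, lying loose on the table. Origin at the centre of its underside. Bystander.
- phone: Black phone 138 x 69 x 8 mm lying loose on the table. Bystander.
- screwdriver_red: Red precision screwdriver, 158 mm long, lying loose on the table. Bystander.
- marker_black: White and black marker pen, 123 mm long, lying loose on the table. Bystander.
- squeegee_card: Blue plastic smoothing card 55 x 85 mm lying loose on the table. Bystander.
Mind the look-alikes: they are no part of the job. Leave any green or turquoise look-alike of the spanner alone.

How it is judged:
By the outcome, as a careful person would: the job done as asked, in the order asked, and still so for the second after the job is handed in, with the robot touching nothing.
It also fails if it takes over 72 s, if anything falls off the work surface, if the arm or the gripper's body presses on something with over 40 N, if the wrist force passes 120 N, or if a joint passes its speed limit or range.

## Working session

There is one attempt and no reset: what is moved stays moved. The work goes in short steps, each a Python script; the robot and the scene stay as the last script left them, time stands still between calls to the robot, and variables do not carry over. Pictures are saved under pics/ and viewed, and the job is handed in when it is done.

```bash
ls; mkdir -p pics
python3 - <<'E'
from cell import robot, grip, kin, viewer
import cv2, numpy as np
print(robot.observe())
for c in ["scene","top","wrist"]:
    im=viewer.read_camera(c); cv2.imwrite(f"pics/{c}0.png",im[:,:,::-1])
    i=viewer.camera_info(c); R=np.array(i["R"]);print(c,np.array(i["camera_matrix"]).tolist(),(-R.T@np.array(i["t"])).round(),R.round(3).tolist())
    for n in ["spanner","lens_vice","spanner_stand","ring_face","stand_seat","spanner_grip"]:
        for d in viewer.pinpoint(n,c):
            print(c,n,round(d["confidence"],2),(R.T@(np.array(d["at"])-np.array(i["t"]))).round(1))
E
```

```text
pics
{'t': 0.0, 'joints': array([-1.32798269,  0.4683901 , -0.01158209,  1.60361619,  0.00602178,
        1.07140844, -0.05630001]), 'joint_velocities': array([-3.91590685e-05,  7.34611974e-04, -4.28042192e-04,  4.20446747e-04,
        1.30648726e-03,  4.59334280e-04, -1.66192567e-05]), 'joint_torque': array([-1.40965112e-03, -5.20570207e+01, -1.28767721e-02, -2.43745744e+01,
       -5.65624307e-02,  1.71822030e-02,  1.77332599e-04]), 'tcp_pos': array([183.1807655 , 623.04365876, 213.63504902]), 'tcp_rot': array([ 0.22299284,  1.55922529, -0.22580524]), 'contact_force': array([ 0.89636863, -0.18109154,  0.28840723]), 'wrist_torque': array([0.0015083 , 0.03293399, 0.02068877]), 'grip_width': 1.0002785820281583}
scene [[530.8032223230996, 0.0, 317.0403611227772], [0.0, 530.8032223230996, 239.0260875571438], [0.0, 0.0, 1.0]] [  49. -831.  781.] [[0.884, -0.467, -0.004], [-0.277, -0.519, -0.809], [0.376, 0.716, -0.588]]
scene spanner 0.94 [487.  -97.1  15.7]
scene spanner 0.78 [ 467.5 -203.1   -0.5]
scene spanner 0.74 [ 564.4 -192.2    3.8]
scene lens_vice 0.65 [507.7  94.    1. ]
scene 
[... 536 characters left out ...]
nner 0.79 [ 564.6 -196.2    6.7]
top spanner 0.57 [ 462.8 -199.8    9.3]
top spanner 0.55 [482.9 -96.9  16.7]
top lens_vice 0.87 [ 5.072e+02  9.800e+01 -4.000e-01]
top lens_vice 0.75 [398.9  10.6   3.5]
top spanner_stand 0.74 [488.6 -99.6  -1.6]
top ring_face 0.76 [508.9  96.2  66.1]
top stand_seat 0.62 [ 487.6 -100.9   12.4]
top stand_seat 0.16 [501.5  99.2   3.7]
top spanner_grip 0.9 [ 566.1 -250.5    8. ]
top spanner_grip 0.53 [ 411.4 -189.8    8.4]
top spanner_grip 0.49 [486.7 -97.8  68.6]
wrist [[367.5193255414233, 0.0, 314.7004663090824], [0.0, 367.5193255414233, 235.8321974851335], [0.0, 0.0, 1.0]] [110. 646. 384.] [[0.281, 0.96, -0.0], [0.924, -0.271, 0.269], [0.258, -0.076, -0.963]]
```

View pics/scene0.png

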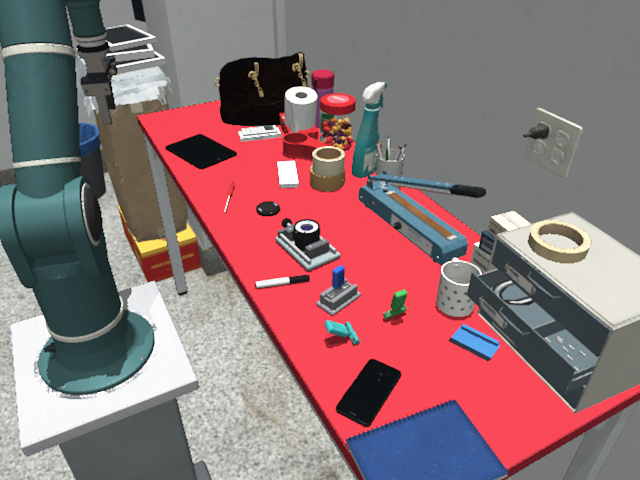

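View pics/top0.png

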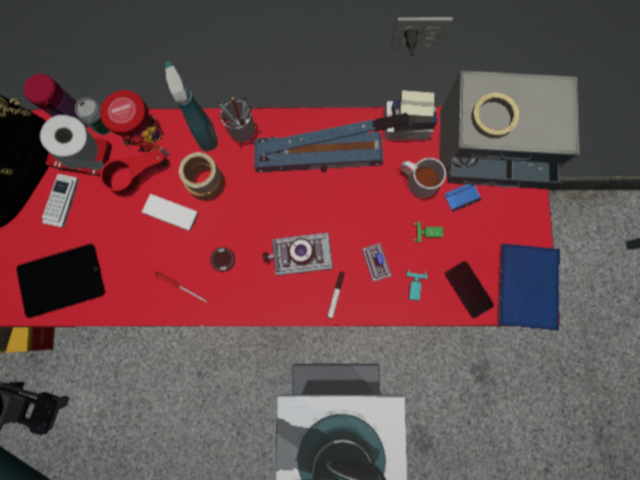

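Candidates for the spanner are the blue upright one in the grey stand (scene 338,277; top 379,261), the turquoise one lying down (scene 342,331; top 416,287) and the green one (scene 398,303; top 430,232). By the description it is the blue one. I'll check that up close, together with the ring.

```bash
cat > h.py <<'E'
from cell import robot, grip, kin, viewer
import cv2, numpy as np
from scipy.spatial.transform import Rotation as Ro
def rot(a):  # tool down, jaw axis y at world yaw a
    x=np.array([0,0,-1.]);y=np.array([np.cos(a),np.sin(a),0]);z=np.cross(x,y)
    return Ro.from_matrix(np.stack([x,y,z],1)).as_rotvec()
def yaw(o=None):
    o=o or robot.observe(); M=Ro.from_rotvec(o["tcp_rot"]).as_matrix(); return np.arctan2(M[1,1],M[0,1]),M
def shot(name,cam="wrist"):
    i=viewer.camera_info(cam); im=viewer.read_camera(cam)
    cv2.imwrite(f"pics/{name}.png",im[:,:,::-1]); return im,i
def proj(i,X):
    c=np.array(i["R"])@np.array(X,float)+np.array(i["t"]); p=np.array(i["camera_matrix"])@c; return p[:2]/p[2]
def unproj(i,uv,z):
    R=np.array(i["R"]);C=-R.T@np.array(i["t"]);d=R.T@np.linalg.inv(np.array(i["camera_matrix"]))@np.array([uv[0],uv[1],1.])
    return C+d*(z-C[2])/d[2]
def pin(n,cam,i):
    R=np.array(i["R"])
    return [(round(d["confidence"],2),(R.T@(np.array(d["at"])-np.array(i["t"]))).round(1)) for d in viewer.pinpoint(n,cam)]
E
python3 - <<'E'
from h import *
y,M=yaw();print(y,M.round(3).tolist())
i=viewer.camera_info("wrist");R=np.array(i["R"]);C=-R.T@np.array(i["t"])
print("cam in tool",(M.T@(C-robot.observe()["tcp_pos"])).round(1),"camz",(M.T@R[2]).round(3))
# candidate yaws: range check
for a in np.arange(-3.1,3.2,0.4):
    q=kin.ik([487,-99,250],rot(a)); q2=kin.ik([508,96,250],rot(a)); print(round(a,2),None if q is None else np.round(q,2),None if q2 is None else np.round(q2,2))
E
```

```text
1.2849352890412946 [[0.0, 0.282, 0.959], [0.0, 0.959, -0.282], [-1.0, 0.0, 0.0]]
cam in tool [-169.5    1.   -76.8] camz [0.963 0.    0.269]
-3.1 [-0.96  0.41  1.38  1.98 -0.44  1.12 -2.48] [ 0.73  0.55 -1.3   1.83  0.57  1.21  2.43]
-2.7 [-0.96  0.41  1.38  1.98 -0.44  1.12 -2.08] [-1.29  0.47  1.37  1.94 -0.51  1.15 -2.42]
-2.3 [-0.96  0.41  1.38  1.98 -0.44  1.12 -1.68] [-1.29  0.47  1.37  1.94 -0.51  1.15 -2.02]
-1.9 [-0.96  0.41  1.38  1.98 -0.44  1.12 -1.28] [-1.29  0.47  1.37  1.94 -0.51  1.15 -1.62]
-1.5 [-0.76  0.24  1.04  1.98 -0.24  1.05 -1.11] [-0.92  0.24  0.79  1.93 -0.19  1.06 -1.55]
-1.1 [-0.7   0.22  0.97  1.98 -0.21  1.05 -0.74] [-0.85  0.22  0.7   1.92 -0.17  1.05 -1.18]
-0.7 [-0.68  0.21  0.95  1.98 -0.2   1.05 -0.35] [-0.8   0.22  0.64  1.92 -0.15  1.05 -0.8 ]
-0.3 [-0.66  0.21  0.92  1.97 -0.19  1.05  0.04] [-0.77  0.21  0.6   1.92 -0.14  1.05 -0.41]
0.1 [-0.63  0.2   0.89  1.97 -0.18  1.05  0.43] [-0.73  0.21  0.56  1.92 -0.13  1.05 -0.02]
0.5 [-0.61  0.2   0.85  1.97 -0.17  1.04  0.82] [-0.69  0.21  0.51  1.91 -0.12  1.05  0.37]
0.9 [-0.59  0.19  0.83  1.97 -0.16  1.04  1.21] [-0.66  0.21  0.47  1.91 -0.11  1.05  0.76]
1.3 [-0.56  0.19  0.79  1.97 -0.16  1.04  1.6 ] [-0.61  0.2   0.42  1.91 -0.1   1.05  1.14]
1.7 [-0.54  0.19  0.77  1.97 -0.15  1.04  2.  ] [-0.56  0.2   0.36  1.91 -0.08  1.05  1.53]
2.1 [-0.52  0.18  0.75  1.97 -0.14  1.04  2.39] [-0.5   0.2   0.28  1.9  -0.06  1.05  1.91]
2.5 [-0.49  0.18  0.71  1.97 -0.14  1.04  2.78] [-0.44  0.2   0.22  1.9  -0.05  1.05  2.3 ]
2.9 [ 1.15  0.49 -1.3   1.88  0.52  1.17  2.57] [-0.38  0.2   0.15  1.9  -0.04  1.05  2.68]
```

Run:
```python
from h import *
q=robot.observe()["joints"].copy()
q1=q.copy(); q1[0]=-0.2; q1[1]=0.2;q1[3]=1.9;q1[5]=1.05;q1[2]=0;q1[4]=0;q1[6]=-0.2
robot.goto_joints(q1); print(robot.observe()["tcp_pos"],robot.observe()["t"])
robot.movep([480,95,260],rot(0.2))
o=robot.observe();print(o["t"],o["joints"].round(2))
im,i=shot("v1")
for n in ["ring_face","lens_vice"]: print(n,pin(n,"wrist",i))
robot.movep([460,-95,260],rot(-0.2))
im,i=shot("s1")
for n in ["spanner","spanner_stand","spanner_grip","stand_seat"]: print(n,pin(n,"wrist",i))
o=robot.observe();print(o["t"],o["joints"].round(2))
```

```text
[504.96044473  69.32754938 247.7720581 ] 3.3417
3.6167 [-0.22  0.15 -0.05  1.93  0.01  1.06 -0.07]
ring_face [(0.66, array([510.1, 101.8,  65. ])), (0.56, array([483.1, -91.3,  13.9])), (0.56, array([504.9, 101.8,  -2. ]))]
lens_vice [(0.6, array([507.7,  98.2,   1.2]))]
spanner [(0.91, array([ 460.1, -196.6,    8.6])), (0.79, array([481.1, -89.9,  10.4])), (0.72, array([ 481.5, -100.3,    0.6])), (0.53, array([ 561. , -195.9,    3.6]))]
spanner_stand [(0.98, array([480.8, -94.1,  -2.9]))]
spanner_grip [(0.77, array([480.5, -95.8,  69.5])), (0.75, array([ 407.7, -192.3,    7.2]))]
stand_seat [(0.93, array([483.6, -89.3,  12.6])), (0.75, array([480.1, -94.8,  69.3]))]
4.8 [-0.    0.11  0.14  1.98 -0.02  1.05 -0.05]
```

View pics/v1.png

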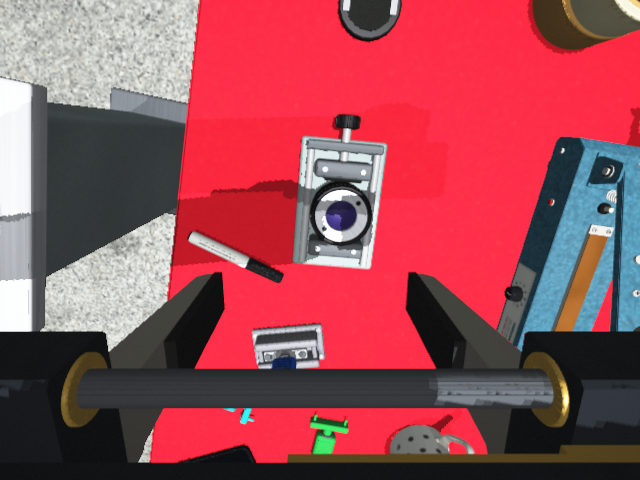

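View pics/s1.png

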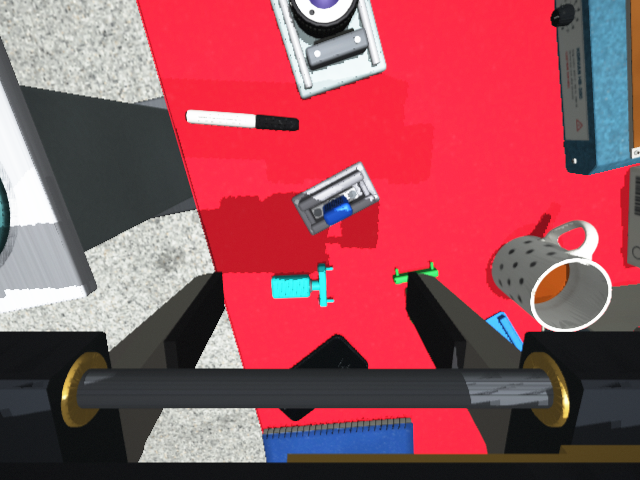

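Run:
```python
import cv2,numpy as np
a=cv2.imread("pics/v1.png")[170:260,290:400]; b=cv2.imread("pics/s1.png")[155:245,285:395]
cv2.imwrite("pics/crop1.png",np.vstack([cv2.resize(x,None,fx=3.3,fy=3.3,interpolation=cv2.INTER_CUBIC) for x in (a,b)]))
```

```text
(no output)
```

View pics/crop1.png

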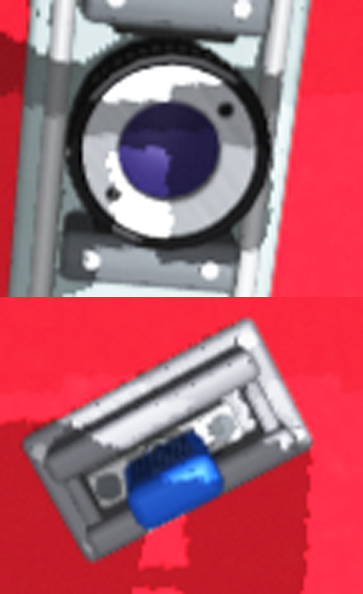

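Crop: the blue-handled spanner is upright in the grey stand, so the choice holds. The ring's two holes also show, at about (358,203) and (324,228) in v1. Next I'll measure closer.

Run:
```python
from h import *
import pickle
robot.movep([486,-100,180],rot(-1.27))
o=robot.observe();print(o["t"],o["joints"].round(2),o["tcp_pos"].round(1),yaw(o)[0])
im,i=shot("s2");pickle.dump(i,open("s2.pkl","wb"))
for n in ["spanner","spanner_stand","spanner_grip","stand_seat"]: print(n,pin(n,"wrist",i))
for d in viewer.silhouettes("spanner_stand","wrist"): 
    m=d["mask"]; print(d["confidence"],m.sum(),np.argwhere(m).mean(0))
```

```text
5.7583 [-0.06  0.25  0.23  2.02 -0.07  0.88 -1.06] [486.2 -99.7 180.2] -1.2681113553442285
spanner [(0.79, array([481.2, -91.1,  10.9])), (0.68, array([ 462.2, -197.9,    8.8])), (0.59, array([ 561.4, -194.9,    1.5]))]
spanner_stand [(0.67, array([480.1, -99.9,   2.4]))]
spanner_grip [(0.98, array([ 406.8, -195.4,    5.9])), (0.83, array([482. , -94.9,  68.1])), (0.67, array([ 563.9, -253.4,    8. ]))]
stand_seat [(0.65, array([482. , -90.2,  15.1]))]
0.69 3890 [209.20488432 311.32005141]
0.63 1042 [228.27639155 308.94145873]
```

View pics/s2.png

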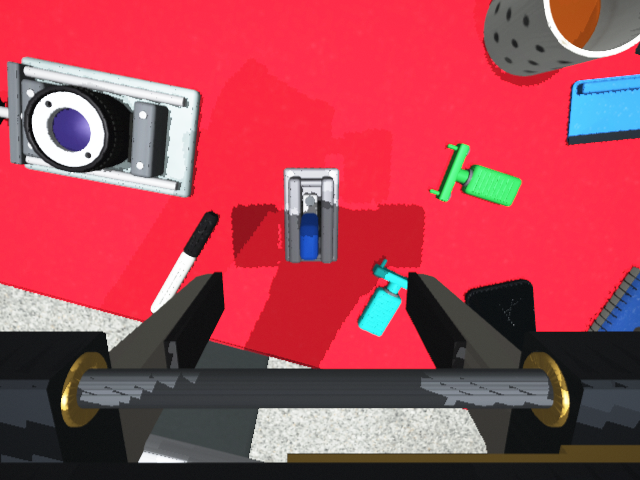

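Run:
```python
import cv2,numpy as np
a=cv2.imread("pics/s2.png")[160:275,270:355]
cv2.imwrite("pics/crop2.png",cv2.resize(a,None,fx=5,fy=5,interpolation=cv2.INTER_CUBIC))
b=cv2.imread("pics/s2.png")[75:175,15:115]
cv2.imwrite("pics/crop3.png",cv2.resize(b,None,fx=5,fy=5,interpolation=cv2.INTER_CUBIC))
```

```text
(no output)
```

View pics/crop2.png

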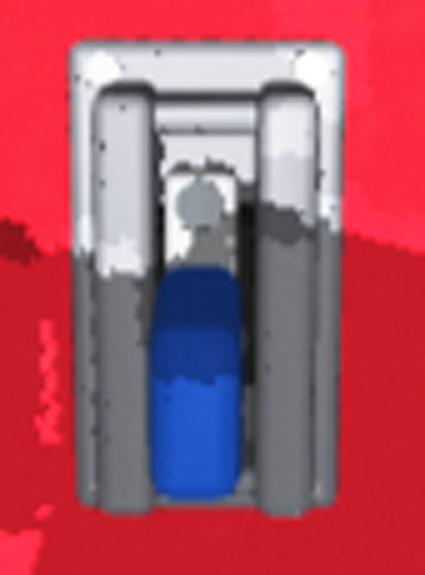

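View pics/crop3.png

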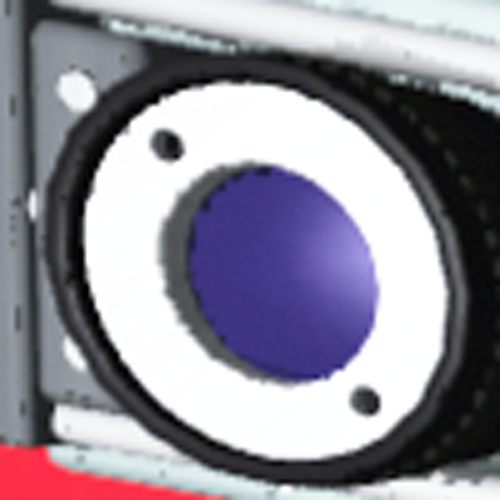

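Run:
```python
from h import *
import pickle
i=pickle.load(open("s2.pkl","rb"))
u=lambda x,y,z,s=5,ox=270,oy=160: unproj(i,(ox+x/s,oy+y/s),z)[:2].round(1)
print("slot mid top near/far z32",u(207,85,32),u(207,512,32),"slot edges",u(152,300,32),u(262,300,32))
print("handle far top z90 L R",u(158,495,90),u(238,495,90), "handle near bottom z42",u(200,268,42))
print("disc z31",u(200,203,31))
for s in [(486,-100),(480,-96),(482,-94),(484,-92)]: print(s,(np.array(proj(i,[*s,90]))-[270,160])*5)
f=lambda x,y:unproj(i,(15+x/5,75+y/5),67)
a,b=f(167,145),f(366,402);print("holes",a,b,(a+b)/2,np.linalg.norm(a-b),np.arctan2(*(a-b)[1::-1]))
# ring outer ellipse
im=cv2.imread("pics/s2.png")[75:175,15:115]; g=(cv2.cvtColor(im,cv2.COLOR_BGR2GRAY)>200).astype(np.uint8)
n,l,st,c=cv2.connectedComponentsWithStats(g); k=1+np.argmax(st[1:,4]); cs,_=cv2.findContours((l==k).astype(np.uint8),cv2.RETR_EXTERNAL,cv2.CHAIN_APPROX_NONE)
p=np.array([unproj(i,q[0]+[15,75],67)[:2] for q in max(cs,key=len)]).astype(np.float32);print(cv2.minEnclosingCircle(p),cv2.fitEllipse(p))
```

```text
slot mid top near/far z32 [522.4 -84. ] [ 448.1 -107.1] slot edges [483.3 -86. ] [ 489.1 -104.6]
handle far top z90 L R [468.6 -93.6] [ 472.2 -105. ] handle near bottom z42 [493.5 -91.8]
disc z31 [502.3 -89. ]
(486, -100) [233.71122023 400.87768296]
(480, -96) [195.74982786 430.24558755]
(482, -94) [186.8011501  414.02566237]
(484, -92) [177.80764953 397.7244936 ]
holes [519.61481688 114.75139208  67.        ] [491.58275224  82.06127641  67.        ] [505.59878456  98.40633424  67.        ] 43.06321296890424 0.8619590884979902
((505.7713623046875, 98.6645278930664), 26.719825744628906) ((505.7126770019531, 99.04351043701172), (51.699302673339844, 52.786983489990234), 96.5076675415039)
```

Run:
```python
from h import *
grip(0.5)
robot.movep([483.2,-95.4,110],rot(-1.27))
robot.servo_line([483.2,-95.4,50],feed=60)
o=robot.observe();print(o["t"],o["tcp_pos"].round(2),o["contact_force"].round(2),yaw(o)[0])
grip(0.0,4)
o=robot.observe();print(o["t"],o["tcp_pos"].round(2),o["contact_force"].round(2),o["grip_width"]*92,o["wrist_torque"].round(3))
grip(0.0,60);robot.hold(.3)
o=robot.observe();print(o["t"],o["tcp_pos"].round(2),o["contact_force"].round(2),o["grip_width"]*92,o["wrist_torque"].round(3),yaw(o)[0])
shot("g1"); shot("g1s","scene")
```

```text
8.4 [483.49 -95.46  50.27] [-0.15 -0.28  0.23] -1.2700539873828443
8.9833 [483.29 -95.4   50.11] [0.28 0.08 1.12] 13.767586785195258 [-0.003  0.143 -0.014]
9.5 [483.29 -95.44  50.1 ] [-0.21  0.53  3.  ] 13.68766203849262 [-0.005  0.234  0.025] -1.2700188572019668
```

View pics/g1.png

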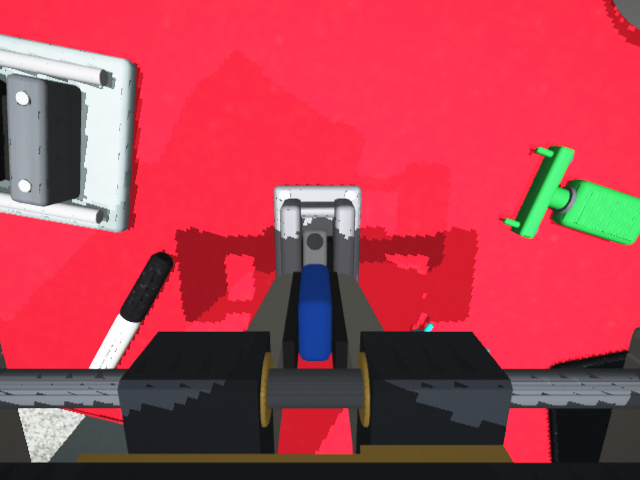

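Run:
```python
from h import *
i=viewer.camera_info("wrist"); o=robot.observe(); _,M=yaw(o)
for z in (31,28): print("disc rel tool",(M.T@(unproj(i,(315,241),z)-o["tcp_pos"])).round(2))
print(proj(i,o["tcp_pos"]+M@[19,0,-14]),proj(i,o["tcp_pos"]+M@[-40,0,-14]),proj(i,o["tcp_pos"]+M@[-40,0,14]))
robot.servo_line([483.3,-95.4,125],feed=80)
robot.hold(.2)
o=robot.observe();print(o["t"],o["tcp_pos"].round(2),o["contact_force"].round(2),o["wrist_torque"].round(3))
robot.servo_line([505.7,98.6,128],feed=150,rotation=rot(0.862-np.pi/2))
robot.hold(.3)
o=robot.observe();print(o["t"],o["tcp_pos"].round(2),o["contact_force"].round(2),o["wrist_torque"].round(3),o["joints"].round(2),yaw(o)[0])
import pickle
im,i=shot("r1");pickle.dump((i,o),open("r1.pkl","wb"))
im,i=shot("r1s","scene")
```

```text
disc rel tool [ 19.13  -1.16 -20.08]
disc rel tool [ 22.13  -1.15 -19.19]
[317.13168362 251.87803134] [318.03130519 299.86073475] [317.80521196 363.07739985]
10.8917 [482.99 -95.38 124.52] [-0.56  0.29 -0.95] [-0.04   0.181 -0.051]
12.6417 [505.72  98.23 128.01] [ 0.36  0.13 -0.93] [-0.017  0.162 -0.04 ] [-0.28  0.36  0.03  2.01 -0.02  0.78 -0.95] -0.7094494969623131
```

View pics/r1.png

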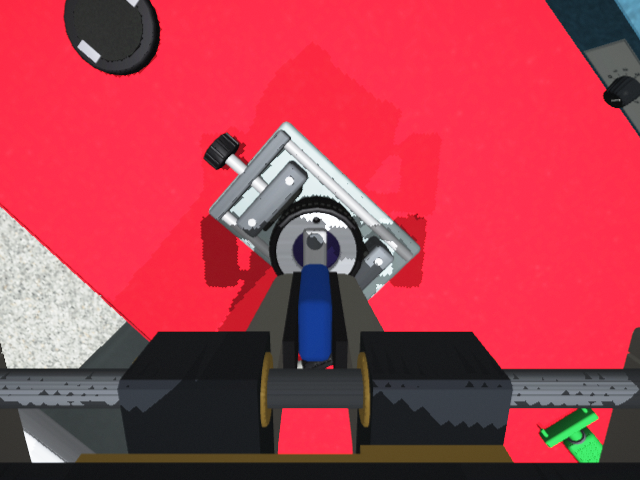

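Run:
```python
from h import *
import pickle
a=cv2.imread("pics/r1.png")[185:305,260:375]
cv2.imwrite("pics/crop4.png",cv2.resize(a,None,fx=5,fy=5,interpolation=cv2.INTER_CUBIC))
```

```text
(no output)
```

View pics/crop4.png

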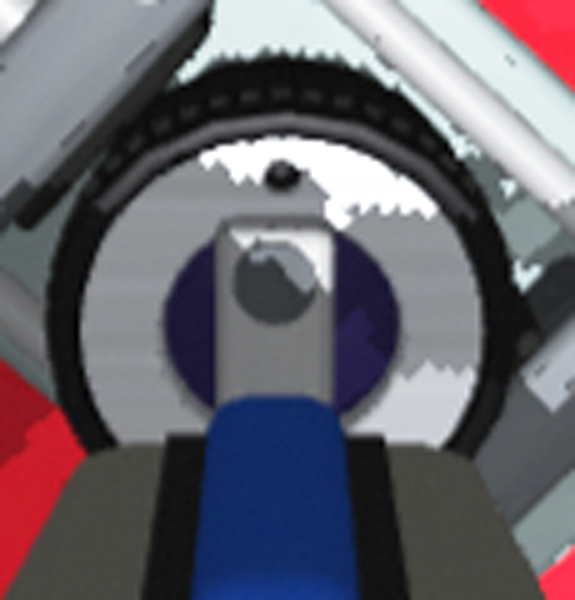

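View pics/r1s.png

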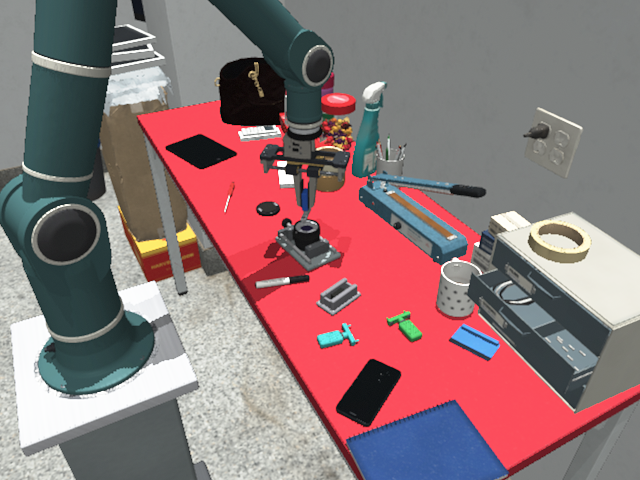

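Run:
```python
from h import *
import pickle
i,o=pickle.load(open("r1.pkl","rb")); _,M=yaw(o); tp=o["tcp_pos"]
T=lambda uv,z:(M.T@(unproj(i,uv,z)-tp)).round(2)
print("hole",T((316.4,220.2),67)); print("disc",T((314.8,241.4),tp[2]-19))
print("ring L/R", T((260+80/5,185+325/5),67),T((260+485/5,185+325/5),67), "top",T((260+282/5,185+137/5),67))
print("pred px of true hole/disc", proj(i,tp+M@[tp[2]-67,0,-21.5]),proj(i,tp+M@[19,0,-21.5]))
```

```text
hole [ 61.01  -0.13 -22.42]
disc [ 19.    -1.13 -20.67]
ring L/R [ 61.01 -26.7   -2.24] [61.01 26.65 -2.3 ] top [ 61.01  -0.14 -27.54]
pred px of true hole/disc [316.59205389 221.58821392] [316.91133327 239.91465228]
```

```bash
cat >> h.py <<'E'
def sense(n=4,dt=0.02):
    F=[];T=[]
    for _ in range(n):
        robot.hold(dt);o=robot.observe();F.append(o["contact_force"]);T.append(o["wrist_torque"])
    return np.mean(F,0),np.mean(T,0),o
E
python3 - <<'E'
from h import *
import pickle,json
i,o=pickle.load(open("r1.pkl","rb")); _,M=yaw(o); tp=o["tcp_pos"]
c=np.array([505.72,98.23,0])+M@[0,1.2,-1.9]; c=c[:2]; print(c)
R=rot(0.862-np.pi/2)
robot.servo_line([*c,109],feed=60,rotation=R)
F0,T0,o=sense(10); print(o["t"],F0.round(2),T0.round(3),o["tcp_pos"].round(2))
z=108
while z>99:
    robot.servo_line([*c,z],feed=20,rotation=R)
    F,T,o=sense(3); print(z,o["tcp_pos"].round(2),(F-F0).round(2),(T-T0).round(3),o["t"])
    if (F-F0)[2]>3: break
    z-=0.6
json.dump([F0.tolist(),T0.tolist(),c.tolist(),z],open("st.json","w"))
E
```

```text
[507.86815548  98.8898697 ]
13.375 [-0.23 -0.13 -0.76] [-0.05   0.12  -0.017] [508.05  98.95 109.16]
108 [507.91  98.91 108.1 ] [-0.01  0.36 -0.59] [ 0.024  0.005 -0.003] 13.675
107.4 [507.87  98.89 107.4 ] [ 0.27 -0.47 -0.22] [ 0.006 -0.011  0.041] 13.975
106.80000000000001 [507.87  98.87 106.78] [ 0.06 -0.02 -0.45] [-0.013  0.004  0.028] 14.275
106.20000000000002 [507.84  98.89 106.18] [ 0.35 -0.15 -0.1 ] [ 0.017  0.009 -0.019] 14.575
105.60000000000002 [507.85  98.9  105.58] [ 0.58  0.41 -0.25] [-0.017 -0.02   0.06 ] 14.875
105.00000000000003 [507.82  98.9  104.96] [ 0.29 -0.09 -0.31] [ 0.002 -0.003  0.011] 15.175
104.40000000000003 [507.85  98.89 104.37] [ 0.07  0.09 -0.14] [-0.019 -0.01   0.022] 15.475
103.80000000000004 [507.88  98.89 103.78] [ 0.5   0.03 -0.41] [-0.019 -0.036 -0.   ] 15.775
103.20000000000005 [507.86  98.88 103.18] [ 0.6   0.24 -0.08] [-0.008 -0.009 -0.002] 16.075
102.60000000000005 [507.86  98.91 102.59] [ 0.1   0.13 -0.57] [ 0.012 -0.002  0.009] 16.375
102.00000000000006 [507.84  98.84 101.96] [ 0.08 -0.29 -0.49] [-0.035 -0.022  0.012] 16.675
101.40000000000006 [507.83  98.87 101.36] [-0.37  0.16 -0.99] [0.013 0.017 0.03 ] 16.975
100.80000000000007 [507.83  98.87 100.78] [-0.05 -0.09 -0.25] [-0.019  0.001  0.011] 17.275
100.20000000000007 [507.99  98.9  100.44] [-0.73 -0.17  3.39] [-0.073  0.201  0.057] 17.575
```

```bash
cat > turn.py <<'E'
from h import *
import json,sys
F0,T0,c,z=json.load(open("st.json"));F0=np.array(F0);T0=np.array(T0);c=np.array(c)
a=float(sys.argv[1]); end=float(sys.argv[2]); step=float(sys.argv[3]); lim=float(sys.argv[4]); n=int(sys.argv[5]); z=float(sys.argv[6])
while a>end:
    a-=step
    robot.servo_line([*c,z],feed=20,rotation=rot(a))
    F,T,o=sense(n); dF=F-F0;dT=T-T0
    print(round(a,3),round(yaw(o)[0],3),o["tcp_pos"].round(2),dF.round(1),dT.round(3),round(o["t"],1))
    if dT[2]>lim or np.linalg.norm(dF)>10: break
    if np.linalg.norm(dF[:2])>1.5: c=c+0.04*dF[:2]
json.dump([F0.tolist(),T0.tolist(),c.tolist(),a],open("st.json","w")); print(c)
E
python3 turn.py -0.709 -0.88 0.03 0.24 4 100.9
```

```text
-0.739 -0.738 [507.78  98.88 100.73] [-0.3  0.1 -0.4] [0.    0.008 0.001] 17.9
-0.769 -0.768 [507.71  98.94 100.76] [ 0.   0.5 -1.2] [0.075 0.083 0.111] 18.2
-0.799 -0.798 [507.7   98.95 100.76] [ 0.1  0.6 -1.4] [0.097 0.076 0.082] 18.5
-0.829 -0.828 [507.77  98.89 100.82] [ 0.5  0.6 -1.6] [0.115 0.096 0.072] 18.8
-0.859 -0.858 [507.76  98.86 100.83] [-0.4 -0.1 -2.8] [0.126 0.1   0.115] 19.2
-0.889 -0.888 [507.78  98.87 100.85] [ 0.2  0.3 -3. ] [0.034 0.114 0.13 ] 19.5
[507.86815548  98.8898697 ]
```

```bash
python3 turn.py -0.889 -1.7 0.03 0.2 4 100.7
```

```text
-0.919 -0.918 [507.84  98.83 100.78] [-0.7  0.1 -1.2] [0.007 0.209 0.083] 19.8
-0.949 -0.948 [507.89  98.8  100.76] [-0.4 -0.2 -0.7] [-0.096  0.226  0.123] 20.1
-0.979 -0.978 [507.91  98.8  100.74] [-0.6 -0.8 -0.4] [-0.164  0.245  0.112] 20.4
-1.009 -1.008 [507.93  98.78 100.72] [-0.7 -0.3 -0.4] [-0.283  0.239  0.098] 20.7
-1.039 -1.038 [507.94  98.78 100.73] [ 0.  -0.8 -0.2] [-0.331  0.183  0.133] 21.1
-1.069 -1.068 [507.96  98.77 100.73] [ 0.2 -1.6  0. ] [-0.463  0.113  0.11 ] 21.4
-1.099 -1.098 [507.94  98.73 100.72] [-0.2 -1.7 -0.5] [-0.464  0.077  0.102] 21.7
-1.129 -1.128 [507.96  98.7  100.72] [-0.3 -1.9 -0.4] [-0.519  0.059  0.11 ] 22.0
-1.159 -1.158 [507.95  98.66 100.73] [ 0.6 -2.1 -0.7] [-0.513 -0.031  0.119] 22.3
-1.189 -1.188 [507.93  98.64 100.72] [-0.  -2.1 -0.3] [-0.47  -0.021  0.116] 22.6
-1.219 -1.218 [507.94  98.56 100.72] [ 0.8 -1.4 -0.4] [-0.456 -0.059  0.11 ] 23.0
-1.249 -1.248 [507.95  98.48 100.72] [ 0.7 -1.6 -0.5] [-0.431 -0.093  0.104] 23.3
-1.279 -1.278 [507.96  98.46 100.72] [ 0.5 -1.5 -0.4] [-0.366 -0.088  0.129] 23.6
-1.309 -1.308 [508.    98.38 100.73] [ 0.8 -0.9 -0.1] [-0.339 -0.104  0.113] 23.9
-1.339 -1.338 [507.99  98.35 100.71] [ 0.7 -1.3 -0.2] [-0.319 -0.117  0.105] 24.2
-1.369 -1.368 [508.04  98.32 100.73] [ 1.  -0.8  0. ] [-0.308 -0.094  0.116] 24.5
-1.399 -1.398 [508.01  98.3  100.71] [ 0.7 -1.   0.4] [-0.336 -0.109  0.095] 24.9
-1.429 -1.428 [508.02  98.26 100.71] [ 0.9 -1.7  0. ] [-0.382 -0.108  0.237] 25.2
[507.9838984   98.27813038]
```

```bash
python3 turn.py -1.429 -1.5 0.005 0.325 12 100.7
```

```text
-1.434 -1.434 [508.01  98.25 100.71] [ 1.  -1.5  0.3] [-0.412 -0.133  0.3  ] 25.6
-1.439 -1.439 [508.02  98.23 100.7 ] [ 0.5 -1.7  0.1] [-0.375 -0.119  0.362] 26.1
[508.02504904  98.21843116]
```

Run:
```python
from h import *
import json
F0,T0,c,a=json.load(open("st.json"));F0=np.array(F0);T0=np.array(T0);c=np.array(c)
F,T,o=sense(15);print((F-F0).round(2),(T-T0).round(3),o["t"])
for k in range(8):
    a+=0.008; robot.servo_line([*c,100.7],feed=20,rotation=rot(a)); F,T,o=sense(6);print(round(a,3),(F-F0).round(2),(T-T0).round(3))
    if (T-T0)[2]<0.03: break
robot.servo_line([*c,104],feed=15,rotation=rot(a));F,T,o=sense(4);print((F-F0).round(2),(T-T0).round(3))
robot.servo_line([*c,140],feed=60,rotation=rot(a));F,T,o=sense(8);print((F).round(2),(T-T0).round(3),o["t"])
shot("r2")
```

```text
[ 0.78 -1.26 -0.07] [-0.352 -0.112  0.348] 26.325
-1.431 [ 0.91 -1.41  0.15] [-0.318 -0.104  0.277]
-1.423 [ 0.61 -0.86  0.19] [-0.294 -0.077  0.171]
-1.415 [ 0.58 -1.08 -0.03] [-0.292 -0.081  0.108]
-1.407 [ 0.37 -1.35 -0.24] [-0.232 -0.068  0.052]
-1.399 [ 1.03 -0.15 -0.19] [-0.098 -0.043  0.016]
[ 0.23  0.39 -0.39] [0.033 0.031 0.019]
[ 0.27 -0.07 -1.07] [ 0.018  0.035 -0.005] 29.3917
```

View pics/r2.png

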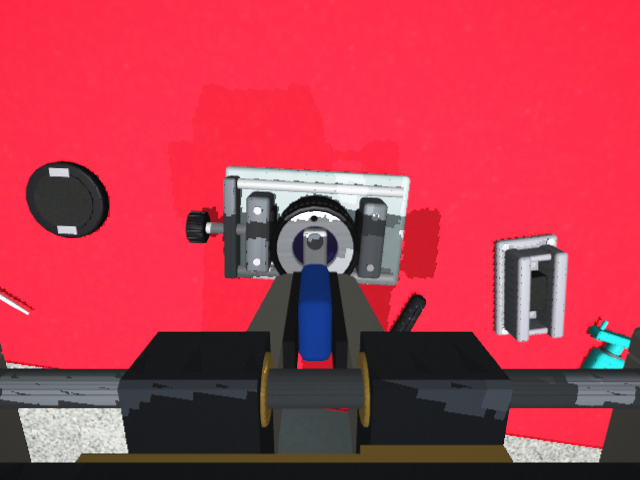

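The ring turned with the spanner, reached its stop and was nipped at about 0.35 N m. The pins came out cleanly, with the hole at (313,218) in line with the bar. Now I'll put the spanner back.

Run:
```python
from h import *
robot.servo_line([483.2,-95.4,125],feed=150,rotation=rot(-1.27))
F0,T0,o=sense(8);print(F0.round(2),T0.round(3),o["t"])
robot.servo_line([483.2,-95.4,62],feed=60)
F,T,o=sense(4);print((F-F0).round(2),(T-T0).round(3),o["tcp_pos"].round(2))
z=60
while z>=48:
    robot.servo_line([483.2,-95.4,z],feed=25)
    F,T,o=sense(3);print(z,(F-F0).round(2),(T-T0).round(3),o["tcp_pos"].round(2))
    if (F-F0)[2]>2.5: break
    z-=1 if z>52 else 0.4
print(o["t"]);shot("p1")
```

```text
[-0.14 -0.11 -1.2 ] [-0.046  0.135  0.018] 31.0333
[-0.23 -0.17  0.06] [ 0.038  0.004 -0.028] [483.55 -95.45  62.4 ]
60 [-0.47  0.69  0.13] [ 0.014 -0.002 -0.036] [483.21 -95.37  60.04]
59 [ 0.34  0.76 -0.63] [-0.017 -0.009 -0.022] [483.21 -95.37  59.  ]
58 [ 0.63 -0.08 -0.25] [ 0.004 -0.003 -0.024] [483.16 -95.37  57.97]
57 [ 0.37  0.54 -0.16] [ 0.017  0.006 -0.007] [483.16 -95.4   56.96]
56 [0.2  0.23 0.09] [ 0.029 -0.008 -0.025] [483.16 -95.38  55.97]
55 [ 0.39  0.25 -0.21] [ 0.001  0.007 -0.004] [483.17 -95.4   54.98]
54 [ 0.39 -0.18 -0.03] [0.003 0.007 0.015] [483.2  -95.43  53.98]
53 [-0.28  0.    0.21] [0.019 0.019 0.   ] [483.18 -95.42  52.97]
52 [-0.11 -0.17  0.48] [ 0.026  0.046 -0.003] [483.19 -95.4   51.96]
51.6 [ 0.52 -0.26  0.12] [0.025 0.006 0.002] [483.2  -95.4   51.61]
51.2 [ 0.45  0.31 -0.25] [ 0.003  0.017 -0.037] [483.21 -95.4   51.19]
50.800000000000004 [-0.16  0.26  0.27] [ 0.021  0.015 -0.03 ] [483.16 -95.4   50.76]
50.400000000000006 [0.12 0.37 0.07] [0.032 0.014 0.006] [483.2  -95.38  50.39]
50.00000000000001 [-0.14  0.29  1.85] [ 0.037  0.106 -0.012] [483.26 -95.42  50.11]
49.60000000000001 [-1.4   0.16  6.4 ] [ 0.103  0.445 -0.034] [483.29 -95.39  50.09]
36.8
```

View pics/p1.png

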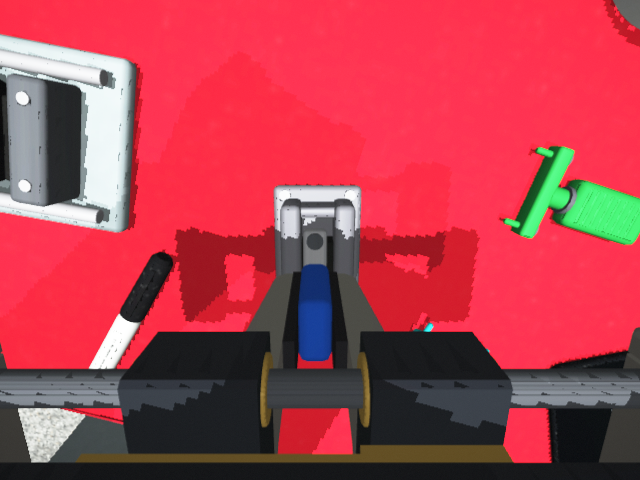

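The spanner is seated at the same height as before (50.1), and the picture matches the one taken at the grasp. Releasing.

Run:
```python
from h import *
robot.servo_line([483.2,-95.4,50.0],feed=20)
grip(0.5,10); robot.hold(.2)
robot.servo_line([483.2,-95.4,130],feed=80)
robot.movep([470,-80,220],rot(-1.0)); robot.hold(.3)
im,i=shot("e1"); print(pin("spanner","wrist",i))
im,i=shot("e2","scene");o=robot.observe();print(o["t"],o["contact_force"])
a=cv2.imread("pics/e1.png");b=cv2.imread("pics/e2.png")[180:420,200:520]
cv2.imwrite("pics/e3.png",cv2.resize(b,(640,480)))
```

```text
[(0.9, array([ 462.5, -198.7,    7. ])), (0.88, array([482.1, -91.6,  10.6])), (0.8, array([ 562.7, -197.3,    3.4]))]
39.9917 [-1.01641916  0.09491655  0.02254359]
```

View pics/e1.png

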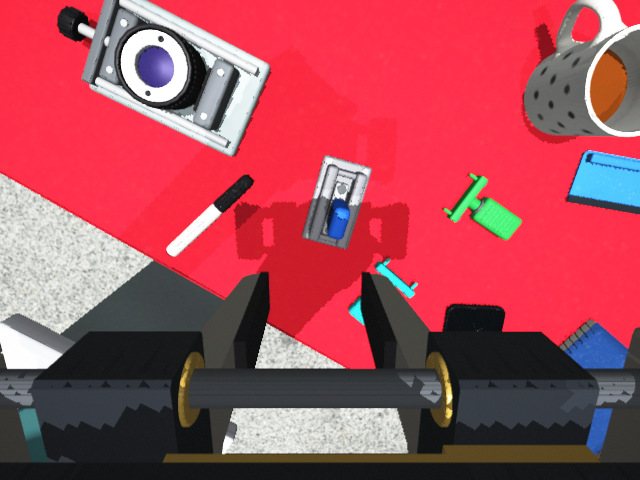

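View pics/e3.png

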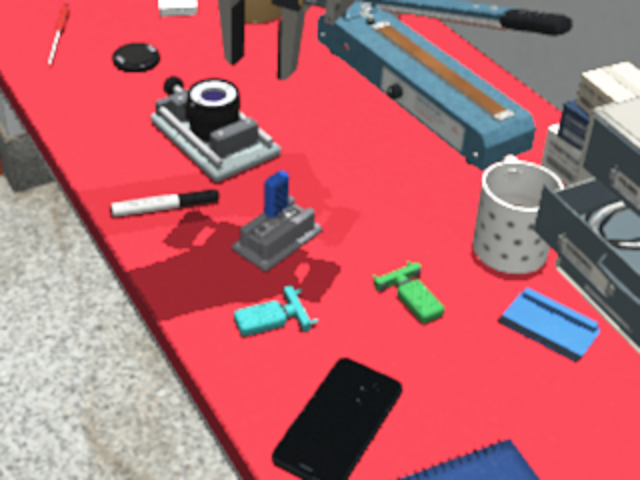

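Run:
```python
import cv2,numpy as np
A=[cv2.imread(f"pics/{n}.png")[270:360,300:430] for n in ("scene0","g1s","r1s","e2")]
cv2.imwrite("pics/cmp.png",cv2.resize(np.vstack([np.hstack(A[:2]),np.hstack(A[2:])]),None,fx=2.5,fy=2.5))
from h import *
print(robot.observe()["t"]); print(robot.job_done())
```

```text
39.9917
the job is handed in; nothing more can be done
None
```

View pics/cmp.png

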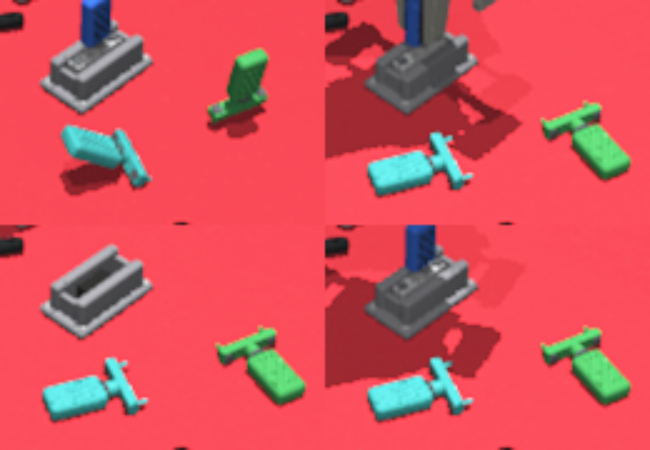

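The ring is home and nipped up, the blue spanner is back in its stand with pins down, and the job was handed in at about 40 s.

- **Ring:** Both pins dropped 3.5 mm into the holes on the first try, pressing with about 3 N. I turned the ring clockwise about 0.68 rad against a drag of about 0.11 N m (0.14 was stated). It met a firm stop, and I nipped it to a measured 0.35–0.36 N m. I then let the torque back to zero within the hole clearance and lifted straight out. Side forces stayed near 2 N. Judging by tip height, the pins stayed in the blind holes and never reached the glass.
- **Spanner:** It seated at the same height as when I picked it up, and the pictures after release show it upright in the slot.
- **Other things:** None of the things in view in the last pictures had moved. The green and turquoise look-alikes tipped and settled by themselves in the first moments, with the arm far away. They were the same at the grasp as at the end.
- **Disagreement:** The wrist camera read about 1 mm sideways off the gripper's true centre. I corrected for this using the gripped spanner before lowering the pins.

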